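Lay a V-block down against the fence

TASK

The aluminium V-block is standing on end on the dark layout plate. Tip it over with a push towards the yellow fence, so that it lies with its V groove facing up and short of the fence, then push it along the plate until its end face sits flush and square against the fence. Only push it, never lift it, and leave the blue block, the round bar, the oil bottle and the screwdriver where they are.

Things in the scene. Friction and masses are not known exactly. Their poses are not given: they have to be found in the camera images.
- plate: Fixed dark steel layout plate, 340 x 340 mm, 12 mm thick, on the bench, carrying a fixed yellow fence. Origin at the centre of its underside (bench height); z up; +x runs square to the fence, towards it. Position and yaw vary.
- fence_face (a point): Middle of the foot of the fence's working face, on the plate's top (plate frame 130, 0, 12 mm). The face looks to the plate's -x. The fence is 280 mm long (along the plate's y, centred), 30 mm thick and rises 25 mm above the plate.
- vblock: Loose aluminium V-block, 0.4 to 0.75 kg, 50 x 50 x 100 mm, standing on an end on the plate. Origin: centre of that end; z along its length (up at the start). Its -x face (x = -25 mm) has a 90 degree V groove all along, 36 wide, 18 deep, with flat lands 7 mm wide beside it; the +x face is plain. At the start +x points towards the fence within about 20 degrees, the groove away from it.
- vblock_foot (a point): Centre of the end face the V-block stands on at the start (block frame 0, 0, 0); the end to push on once it lies. Friction on the plate and the fence is about 0.5 to 0.7: pressed on the fence while skewed, the block jams on one corner instead of turning, so it is best squared before it gets there (for instance by a sideways push on this end: it then turns about a point some 80 mm from here).
- vblock_center (a point): Middle of the V-block (block frame 0, 0, 50 mm). Pushed near its top towards its +x, the block tips without sliding, falls by itself once leaning about 27 degrees and comes to lie 50 mm high on its plain face, groove up, z pointing roughly at the fence, its far end about 35 to 80 mm short of it.
- vblock_top (a point): Centre of the V-block's other end face (block frame 0, 0, 100 mm), the end that must sit against the fence.
- setup_block: Bystander: loose blue-painted block, 75 x 25 x 50 mm high, standing on the plate about 135 mm to one side of the middle. Origin at the centre of its underside.
- round_bar: Bystander: loose upright steel round bar, 25 mm diameter, 60 mm high, on the plate about 135 mm to one side of the middle. Origin at the centre of its underside.
- oil_bottle: Bystander: loose white plastic bottle with a red cap, 56 mm diameter, 140 mm high, on the bench to the right of the plate. Origin at the centre of its underside.
- screwdriver: Bystander: loose screwdriver lying on the bench to the left of the plate, 200 mm long and 26 mm high, red handle. Origin under its middle, handle towards its -x.
Things that resemble listed ones, but are neither listed nor needed, are in the scene too. Leave any pink or purple look-alike of the vblock alone.

How it is judged:
On the way, in this order (a step that is already met when the one before it is completed fails the run):
1. the V-block lies on its plain face with the groove up, not yet against the fence (angle between vblock's own x axis and vertical above 3.04 rad and height (world z) of vblock_center below 0.045 m and x of vblock_top in the frame of plate below 0.118 m), for 0.2 s.
2. its end face is flush against the fence (angle between vblock's own x axis and vertical above 3.04 rad and height (world z) of vblock_center below 0.045 m and x of vblock_top in the frame of plate above 0.127 m and angle between the z axis of vblock and the x axis of plate, either way round below 0.06 rad and y of vblock_top in the frame of plate between -0.12 and 0.12 m), for 0.2 s.
At the end, for the whole second after the job is handed in: The V-block lies on the plate on its plain face, groove up (within 0.1 rad), at rest, its end centre within 3 mm of the fence face, square to the fence within 0.06 rad and with that centre within 120 mm of the fence's middle (all of step 2 and linear speed of vblock below 0.01 m/s and angular speed of vblock below 0.1 rad/s); the robot touches nothing.
It fails at once if the V-block is lifted off the plate (height (world z) of vblock_center above 0.09 m or (angle between vblock's own x axis and vertical above 3 rad and height (world z) of vblock_center above 0.055 m) or (angle between vblock's own z axis and vertical below 0.1 rad and height (world z) of vblock_center above 0.072 m)).
It fails at once if the blue setup block is moved by more than 15 mm or knocked over (distance of setup_block from where it was at the start of the episode above 0.015 m or angle between setup_block's own z axis and vertical above 0.3 rad).
It fails at once if the steel round bar is moved by more than 15 mm or knocked over (distance of round_bar from where it was at the start of the episode above 0.015 m or angle between round_bar's own z axis and vertical above 0.3 rad).
It fails at once if the oil bottle is moved by more than 15 mm or knocked over (distance of oil_bottle from where it was at the start of the episode above 0.015 m or angle between oil_bottle's own z axis and vertical above 0.3 rad).
It fails at once if the screwdriver is moved by more than 15 mm or knocked over (distance of screwdriver from where it was at the start of the episode above 0.015 m).
It also fails if it takes over 58 s, if anything falls off the work surface, if the arm or the gripper's body presses on something with over 40 N, if the wrist force passes 120 N, or if a joint passes its speed limit or range.

ROBOT

A 7-joint arm with a two-finger parallel gripper is mounted at the origin on the work surface. World frame = base frame: x ahead of the robot, y to its left, z up, the work surface at z = 0. Lengths are in m, angles in rad, forces in N, time in s.
With the tool pointing down it reaches from about 0.35 to 0.9 m from the base axis. Payload 8.1 kg.
Tool frame: the origin (TCP) lies at the centre of the arm's flange, where the gripper is bolted on; the fingertips stand 178 mm ahead of it and the grasp point (between the pads) lies 159 mm ahead of it; z points along the fingers, y is the direction in which the jaws open and shut (so a half turn about z gives the same grasp; the last joint's range is limited). The gripper opens to 92 mm and grips with 3 to 60 N. Pads are 19 mm wide; open, the fingers measure 130 mm over their backs; the gripper's body (75 mm by 190 mm) begins 47 mm behind the grasp point.
Start: joints at [1.23, 0.434, 0.025, 1.573, -0.012, 1.134, -0.075], TCP at [0.147, -0.607, 0.405] pointing down, gripper open.
Joint ranges: [-2.62, 2.62], [-0.44, 2.09], [-1.27, 1.32], [0.08, 2.57], [-1.32, 4.46], [0.12, 2], [-2.74, 2.74]. Speed limits (rad/s): [2.22, 2.22, 3.01, 3.01, 3.14, 3.14, 3.14].

INTERFACE

Orientations are given as a rotation vector (axis times angle).
In Python, from cell import arm, get_image, camera_model gives the robot as it stands. The module is installed in compiled form; this text tells all that it offers.
- The arm moves only by the shell command python3 -m pendant 'ROWS' [FORCE]. ROWS is JSON, a list that holds one entry, the list of rows, each a list of 7 numbers: the shift along the tool's x, y, z in mm, then the turn, a rotation vector about the tool's x, y, z in rad, then the closure, from -1 (fully open) to 1 (shut). In form: [[[x, y, z, rx, ry, rz, hand], ...]]. A call has 1 to 20 rows; each row is the pose to reach, as a shift and turn from the pose commanded when the call began, along the tool's axes at that moment; what a row does not reach only later rows make up. A row lasts 1/8 s, in which the tool goes at most 62.5 mm and 10.7 degrees, less where a joint would pass 70% of its speed; a pose out of reach is approached as far as the arm can. A call with a gripper value outside its range is refused whole. The fingers move at their own pace and stop on an object; FORCE is the grip in N (left out, the last holds). Time passes only in rows, so rows that repeat a pose let the fingers close. It gives the time, the measured TCP pose, the force and the opening at its end, in the units of the state.
- arm.observe(): the state, without advancing time (a new reading comes with each control period).
- get_image(name): name is "scene" or "top"; returns the picture (480x640x3 uint8, red, green, blue); there is no depth.
- camera_model(name): a dict with "fx", "fy", "cx", "cy" (pixels), "k1" (the pictures are not rectified: a ray, as slopes to the right and down, at radius r is drawn at 1 + k1 r^2 times it, then the intrinsics apply), "position" and "orientation" of the camera in the world. Camera axes: x right, y down, z forward; pixel columns grow to the right and rows downward; lengths in m; the calibration is good to about 2 mm. A picture is of the moment at which its call begins. camera_model takes no time and is no camera call.
- arm.sign_off(): hands the job in, once; it reports no verdict.
The state is a dict: "clock": time; "joints": joint angles; "dq": joint speeds; "joint_efforts": joint torques, N m; "position": TCP position; "ee_rot": TCP orientation; "force": force on the tool from outside, world axes, zero at the start; "ft_torque": the same for the moment, N m; "width": opening from 0.0 (shut) to 1.0 (fully open).
Only numpy, scipy, OpenCV 4.12 (cv2) and the standard library are available. Lean on these libraries where they do the work, as an engineer would, in place of code of your own. Each camera call takes 0.05 s, during which the arm holds its last target.

## Working session

There is one attempt and no reset: what is moved stays moved. The work goes in short steps, Python scripts to look and compute and a shell command to move; the robot and the scene stay as the last step left them, time stands still between calls to the robot, and variables do not carry over. Pictures are saved under pics/ and viewed, and the job is handed in when it is done.

```bash
mkdir -p pics; ls; python3 - <<'E'
from cell import arm,get_image,camera_model
import cv2
print(arm.observe())
for n in("scene","top"):
    print(n,camera_model(n)); cv2.imwrite(f"pics/{n}0.png",get_image(n)[:,:,::-1])
E
```

```text
pics
{'clock': 0.0, 'joints': array([ 1.23039253,  0.43522268,  0.02499039,  1.57412158, -0.01162078,
        1.13399465, -0.07510315]), 'dq': array([ 0.00110624, -0.00129329, -0.00066729,  0.00011626, -0.00125497,
        0.00058868, -0.00129882]), 'joint_efforts': array([ 1.45948001e-03, -6.67827272e+01,  9.85720418e-01, -3.14458466e+01,
       -6.04983210e-02,  4.29728057e-02,  9.63029242e-05]), 'position': array([ 0.14713677, -0.60718578,  0.40393566]), 'ee_rot': array([-3.11787244e+00, -3.72323266e-01,  5.05362731e-04]), 'force': array([ 0.28866192, -0.12093799,  0.04686514]), 'ft_torque': array([-0.01654926, -0.01648831, -0.03883123]), 'width': 1.0032285528962}
scene {'fx': 621.7844353395116, 'fy': 621.7844353395116, 'cx': 322.4214178720136, 'cy': 245.87429021737154, 'k1': 0.032125118994093586, 'position': array([ 1.15731748, -0.36069624,  0.90275545]), 'orientation': array([-2.11334663, -1.16101906,  0.48850136])}
top {'fx': 610.3875101428472, 'fy': 610.3875101428472, 'cx': 324.4876474787233, 'cy': 238.3871264459136, 'k1': -0.060987395830711846, 'position': array([0.32555162, 0.05338613, 1.48959614]), 'orientation': array([-2.19884252,  2.16144946, -0.12564108])}
```

View pics/scene0.png

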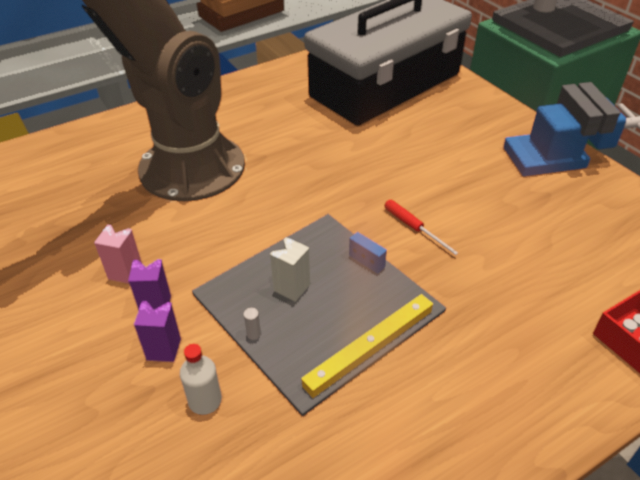

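View pics/top0.png

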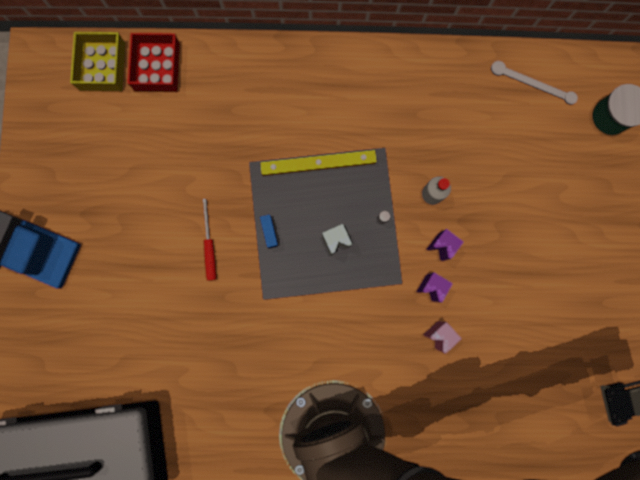

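Both views show the standing V-block (top 337,238; scene 290,270), the fence on the far side of the plate (top 318,162), the blue block at the left (268,231) and the bar at the right (385,217). The look-alikes are off the plate at the right.

```bash
cat > h.py <<'E'
import numpy as np,cv2
from scipy.spatial.transform import Rotation as R
from cell import arm,get_image,camera_model
def ray(n,px,z):
    c=camera_model(n);px=np.asarray(px,float).reshape(-1,2)
    d=np.c_[(px[:,0]-c['cx'])/c['fx'],(px[:,1]-c['cy'])/c['fy']];u=d.copy()
    for _ in range(20): u=d/(1+c['k1']*(u**2).sum(1,keepdims=True))
    v=R.from_rotvec(c['orientation']).apply(np.c_[u,np.ones(len(u))]);p=c['position']
    return p+v*((z-p[2])/v[:,2])[:,None]
def big(m,box=None):
    m=m.astype(np.uint8)
    if box: k=np.zeros_like(m);x0,y0,x1,y1=box;k[y0:y1,x0:x1]=1;m=m*k
    c,_=cv2.findContours(m,cv2.RETR_EXTERNAL,cv2.CHAIN_APPROX_NONE)
    return max(c,key=cv2.contourArea)
E
python3 - <<'E'
from h import *
np.set_printoptions(precision=4,suppress=True)
I=get_image('top');H=cv2.cvtColor(I,cv2.COLOR_RGB2HSV).astype(int)
h,s,v=H[...,0],H[...,1],H[...,2]
for nm,p in dict(plate=(300,270),blk=(335,240),fence=(300,165),wood=(230,150)).items(): print(nm,H[p[1],p[0]])
f=big((h>22)&(h<35)&(s>150)&(v>120),(245,140,400,190))
w=ray('top',f.reshape(-1,2),.037)[:,:2]
r=cv2.minAreaRect((w*1000).astype(np.float32));print('fence',r,cv2.boxPoints(r))
pl=big((s<90)&(v<130),(240,140,410,305))
w=ray('top',pl.reshape(-1,2),.012)[:,:2]
r=cv2.minAreaRect((w*1000).astype(np.float32));print('plate',r,cv2.boxPoints(r))
b=big((s<60)&(v>140),(310,215,365,265))
w=ray('top',b.reshape(-1,2),.112)[:,:2]*1000
ap=cv2.approxPolyDP(w.astype(np.float32).reshape(-1,1,2),4,True).reshape(-1,2)
print('blk',cv2.minAreaRect(w.astype(np.float32)),ap)
c=cv2.resize(I[130:310,230:420],None,fx=4,fy=3.3,interpolation=cv2.INTER_CUBIC) if 0 else cv2.resize(I[140:310,240:410],(600,600),interpolation=cv2.INTER_CUBIC)
cv2.imwrite('pics/crop1.png',c[:,:,::-1])
for nm,m,z,box in [('blue',(h>95)&(h<130)&(s>100),.05+.012,(255,200,285,255)),('bar',(s<60)&(v>130),.072,(372,205,395,228))]:
    q=big(m,box);w=ray('top',q.reshape(-1,2),z)*1000;print(nm,cv2.minAreaRect(w[:,:2].astype(np.float32)))
E
```

```text
plate [ 9 22 81]
blk [ 48   8 158]
fence [ 27 210 154]
wood [ 13 166 140]
fence ((653.4362182617188, 46.75389099121094), (29.5089111328125, 279.6165466308594), 7.401989936828613) [[620.7932 183.4963]
 [656.8162 -93.7901]
 [686.0793 -89.9885]
 [650.0562 187.2979]]
plate ((509.35650634765625, 28.1468505859375), (337.1341247558594, 337.7969970703125), 7.293281078338623) [[ 320.7119  174.2795]
 [ 363.5947 -160.7845]
 [ 698.0011 -117.9858]
 [ 655.1183  217.0782]]
blk ((461.13922119140625, 2.0062637329101562), (47.595542907714844, 48.51610565185547), 24.8099422454834) [[491.1256  -9.8987]
 [472.0851  30.7389]
 [431.402   14.2231]
 [433.7924   7.4624]
 [456.6997  -1.279 ]
 [450.3556 -28.6099]]
blue ((480.2024230957031, 160.2436981201172), (76.96794891357422, 26.7258358001709), 15.3154878616333)
bar ((519.6690673828125, -110.739013671875), (19.91629409790039, 21.86201286315918), 45.8448600769043)
```

View pics/crop1.png

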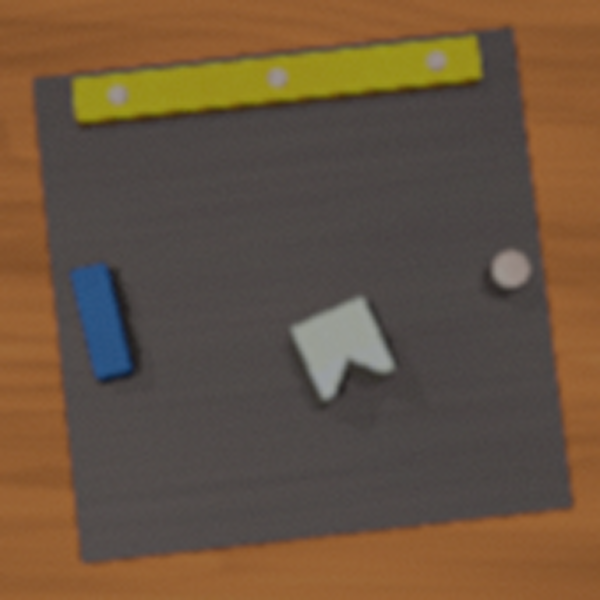

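```bash
cat >> h.py <<'E'
def togo(xyz,yawdeg):
    s=arm.observe();r=R.from_rotvec(s['ee_rot'])
    X=r.as_matrix()[:,0];yaw=np.degrees(np.arctan2(X[1],X[0]))
    Rt=R.from_euler('z',yawdeg,degrees=True)*R.from_rotvec([np.pi,0,0])
    print('t',round(s['clock'],2),'pos',np.round(s['position']*1000,1),'yaw',round(yaw,2),'F',np.round(s['force'],1),'w',round(s['width'],2))
    print('shift',np.round(r.inv().apply(np.array(xyz)-s['position']*1000),1),'turn',np.round((r.inv()*Rt).as_rotvec(),3))
E
python3 - <<'E'
from h import *
togo([411.6,-20.9,404],24.8)
E
```

```text
t 0.15 pos [ 147.1 -607.3  404.1] yaw 13.62 F [-0.3  1.1 -0.1] w 1.0
shift [ 395.1 -507.6    0.7] turn [-0.001  0.    -0.195]
```

```bash
python3 -m pendant '[[[395,-508,0,0,0,-0.195,0.35],[395,-508,0,0,0,-0.195,0.35],[395,-508,0,0,0,-0.195,0.35],[395,-508,0,0,0,-0.195,0.35],[395,-508,0,0,0,-0.195,0.35],[395,-508,0,0,0,-0.195,0.35],[395,-508,0,0,0,-0.195,0.35],[395,-508,0,0,0,-0.195,0.35],[395,-508,0,0,0,-0.195,0.35],[395,-508,0,0,0,-0.195,0.35],[395,-508,0,0,0,-0.195,0.35],[395,-508,0,0,0,-0.195,0.35],[395,-508,0,0,0,-0.195,0.35],[395,-508,0,0,0,-0.195,0.35],[395,-508,0,0,0,-0.195,0.35],[395,-508,0,0,0,-0.195,0.35]]]' 20
python3 - <<'E'
from h import *
togo([411.6,-20.9,275],24.8)
E
```

```text
clock: 2.15
position: [0.4114, -0.0211, 0.4048]
ee_rot: [3.068, 0.673, 0.0]
force: [0.3, -0.2, -0.2]
width: 0.326
t 2.15 pos [411.4 -21.1 404.8] yaw 24.75 F [ 0.3 -0.2 -0.2] w 0.33
shift [ 3.000e-01 -1.000e-01  1.298e+02] turn [ 0.    -0.    -0.001]
```

```bash
python3 -m pendant '[[[0,0,50,0,0,0,0.35],[0,0,100,0,0,0,0.35],[0,0,130,0,0,0,0.35],[0,0,130,0,0,0,0.35]]]'
python3 - <<'E'
from h import *
togo([411.6,-20.9,275],24.8)
for n in("scene","top"): cv2.imwrite(f"pics/{n}2.png",(get_image(n)[150:420,150:510] if n=='scene' else cv2.resize(get_image(n)[140:310,240:410],(600,600)))[:,:,::-1])
E
```

```text
clock: 2.65
position: [0.4107, -0.0208, 0.2733]
ee_rot: [-3.067, -0.675, 0.007]
force: [-0.3, -0.7, 0.8]
width: 0.325
t 2.65 pos [410.7 -20.8 273.3] yaw 24.81 F [-0.3 -0.7  0.8] w 0.33
shift [ 0.8  0.5 -1.7] turn [-0.002  0.004  0.   ]
```

View pics/scene2.png

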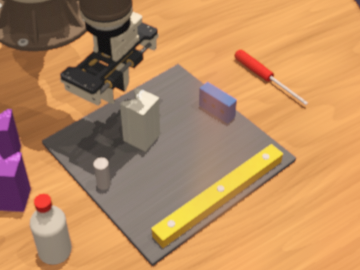

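View pics/top2.png

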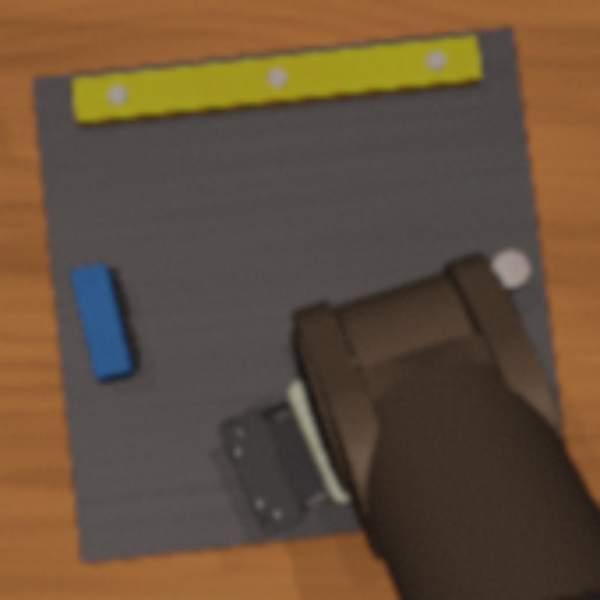

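```bash
python3 -m pendant '[[[8,0,0,0,0,0,0.35],[16,0,0,0,0,0,0.35],[21,0,0,0,0,0,0.35],[26,0,0,0,0,0,0.35],[31,0,0,0,0,0,0.35],[36,0,0,0,0,0,0.35],[41,0,0,0,0,0,0.35],[46,0,0,0,0,0,0.35],[46,0,0,0,0,0,0.35]]]'
python3 - <<'E'
from h import *
togo([411.6,-20.9,275],24.8)
cv2.imwrite("pics/scene3.png",get_image('scene')[150:420,150:510][:,:,::-1])
E
```

```text
clock: 3.88
position: [0.4537, -0.0011, 0.2747]
ee_rot: [-3.068, -0.675, -0.001]
force: [-0.4, -0.4, -0.1]
width: 0.324
t 3.88 pos [453.7  -1.1 274.7] yaw 24.81 F [-0.4 -0.4 -0.1] w 0.32
shift [-46.5   0.3  -0.3] turn [-0.    -0.001  0.   ]
```

View pics/scene3.png

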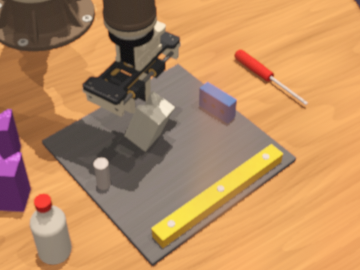

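The block is leaning clearly towards the fence, so I'll go on in small steps.

```bash
python3 -m pendant '[[[4,0,0,0,0,0,0.35],[8,0,0,0,0,0,0.35],[12,0,0,0,0,0,0.35],[16,0,0,0,0,0,0.35],[16,0,0,0,0,0,0.35],[16,0,0,0,0,0,0.35]]]'
python3 - <<'E'
from h import *
togo([411.6,-20.9,275],24.8)
cv2.imwrite("pics/scene4.png",get_image('scene')[150:420,150:510][:,:,::-1])
E
```

```text
clock: 4.68
position: [0.4677, 0.0053, 0.2747]
ee_rot: [3.068, 0.674, -0.0]
force: [0.9, -0.1, -0.2]
width: 0.329
t 4.67 pos [467.7   5.3 274.7] yaw 24.79 F [ 0.9 -0.1 -0.2] w 0.33
shift [-61.9   0.2  -0.3] turn [-0.  0. -0.]
```

View pics/scene4.png

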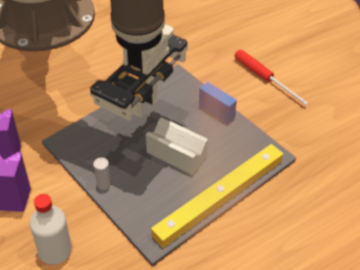

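The block lies groove-up, well short of the fence. Next: back off up and to the right, then measure.

```bash
python3 - <<'E'
from h import *
togo([410,-110,320],7.35)
E
python3 -m pendant '[[[-30,0,-20,0,0,0,0.35],[-60,40,-45,0,0,0.1,0.35],[-100,80,-45,0,0,0.2,0.35],[-100,80,-45,0,0,0.304,0.35],[-100,80,-45,0,0,0.304,0.35],[-100,80,-45,0,0,0.304,0.35]]]'
python3 - <<'E'
from h import *
togo([410,-110,320],7.35)
cv2.imwrite("pics/scene5.png",get_image('scene')[150:420,150:510][:,:,::-1])
cv2.imwrite("pics/top5.png",cv2.resize(get_image('top')[140:310,240:410],(600,600))[:,:,::-1])
E
```

```text
t 4.72 pos [467.6   5.2 274.7] yaw 24.79 F [0.6 0.9 0.3] w 0.33
shift [-100.6   80.5  -45.3] turn [0.    0.    0.304]
clock: 5.48
position: [0.4107, -0.1086, 0.3198]
ee_rot: [-3.135, -0.208, -0.0]
force: [-0.1, 1.0, -0.4]
width: 0.328
t 5.47 pos [ 410.7 -108.6  319.8] yaw 7.58 F [-0.1  1.  -0.4] w 0.33
shift [-0.9  1.3 -0.2] turn [-0.    -0.     0.004]
```

View pics/scene5.png

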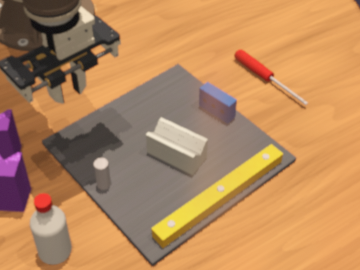

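View pics/top5.png

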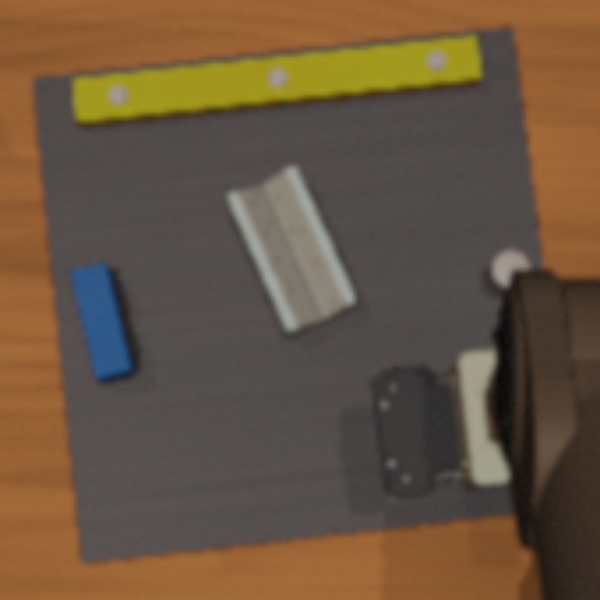

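Clear view: the block lies with its groove up. Its far end is near (260,180) in the crop and its foot end near (320,315). I'll measure its pose from the lands at z = 0.062.

```bash
cat >> h.py <<'E'
P0=np.array([509.4,28.1]);A=np.radians(7.35);RP=np.array([[np.cos(A),np.sin(A)],[-np.sin(A),np.cos(A)]])
def blk(box=(285,160,360,245)):
    I=get_image('top');H=cv2.cvtColor(I,cv2.COLOR_RGB2HSV).astype(int)
    pl=np.median(I[275:290,270:290].reshape(-1,3),0)
    m=(H[...,1]<70)&(I.sum(2)>315)
    q=big(m,box);w=ray('top',q.reshape(-1,2),.062)[:,:2]*1000
    (cx,cy),(a,b),an=cv2.minAreaRect(w.astype(np.float32))
    if a<b: an-=90;a,b=b,a
    an=(an+90)%180-90
    u=np.array([np.cos(np.radians(an)),np.sin(np.radians(an))]);c=np.array([cx,cy])
    print('blk c',c.round(1),'size',round(a,1),round(b,1),'yaw',round(an,2),'rel',round(an-7.35,2))
    print(' foot',(c-50*u).round(1),'top',(c+50*u).round(1),'plate foot',(RP@(c-50*u-P0)).round(1),'plate top',(RP@(c+50*u-P0)).round(1))
E
python3 - <<'E'
from h import *
blk()
E
```

```text
blk c [532.3  35.2] size 102.0 52.9 yaw 25.09 rel 17.74
 foot [487.  14.] top [577.6  56.4] plate foot [-24.  -11.1] plate top [71.3 19.4]
```

```bash
cat >> h.py <<'E'
def pl(x,y,z,yaw=7.35):
    w=RP.T@np.array([x,y])+P0; togo([w[0],w[1],z],yaw)
E
python3 - <<'E'
from h import *
pl(0.7,-77,208)
E
```

```text
t 5.62 pos [ 410.7 -108.6  319.6] yaw 7.53 F [-0.3 -0.1 -0.2] w 0.33
shift [116.2 -45.6 111.6] turn [-0.     0.     0.003]
```

```bash
python3 -m pendant '[[[58,-23,0,0,0,0.003,1],[116,-46,0,0,0,0.003,1],[116,-46,0,0,0,0.003,1],[116,-46,50,0,0,0.003,1],[116,-46,90,0,0,0.003,1],[116,-46,112,0,0,0.003,1],[116,-46,112,0,0,0.003,1],[116,-46,112,0,0,0.003,1]]]' 20
python3 - <<'E'
from h import *
pl(0.7,-33,208)
E
```

```text
clock: 6.62
position: [0.5198, -0.0487, 0.2085]
ee_rot: [3.135, 0.198, 0.001]
force: [0.7, -0.8, 0.8]
width: 0.007
t 6.62 pos [519.8 -48.7 208.5] yaw 7.23 F [ 0.7 -0.8  0.8] w 0.01
shift [  0.1 -44.5   0.5] turn [ 0.    -0.001 -0.002]
```

```bash
python3 -m pendant '[[[0,-10,0,0,0,0,1],[0,-20,0,0,0,0,1],[0,-26,0,0,0,0,1],[0,-30,0,0,0,0,1],[0,-34,0,0,0,0,1],[0,-38,0,0,0,0,1],[0,-42,0,0,0,0,1],[0,-44,0,0,0,0,1],[0,-44,0,0,0,0,1]]]'
python3 - <<'E'
from h import *
pl(0.7,-33,208)
I=get_image('top')
cv2.imwrite("pics/top6.png",cv2.resize(I[140:310,240:410],(600,600))[:,:,::-1])
E
```

```text
clock: 7.75
position: [0.5142, -0.0047, 0.2077]
ee_rot: [-3.135, -0.198, -0.0]
force: [-0.2, -1.0, -0.2]
width: 0.007
t 7.75 pos [514.2  -4.7 207.7] yaw 7.23 F [-0.2 -1.  -0.2] w 0.01
shift [ 0.2 -0.2 -0.3] turn [-0.    -0.    -0.002]
```

View pics/top6.png

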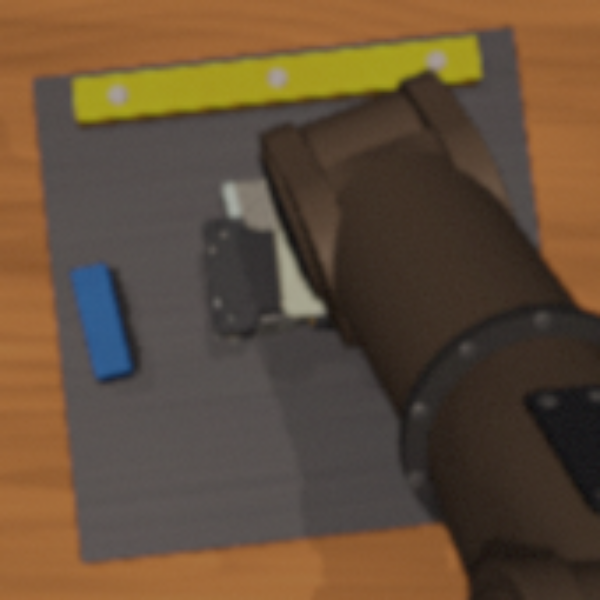

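The hand hides most of the block, so I'll back off right, up and back to measure again.

```bash
python3 -m pendant '[[[0,25,0,0,0,0,1],[0,45,-10,0,0,0,1],[-40,50,-60,0,0,0,1],[-90,80,-90,0,0,0,1],[-110,90,-90,0,0,0,1],[-110,90,-90,0,0,0,1]]]'
python3 - <<'E'
from h import *
pl(-100,13,208)
blk()
I=get_image('top')
cv2.imwrite("pics/top7.png",cv2.resize(I[140:310,240:410],(600,600))[:,:,::-1])
E
```

```text
clock: 8.55
position: [0.4151, -0.1092, 0.2983]
ee_rot: [3.135, 0.193, 0.001]
force: [0.5, 0.1, 1.1]
width: 0.002
t 8.55 pos [ 415.1 -109.2  298.3] yaw 7.05 F [0.5 0.1 1.1] w 0.0
shift [  10.3 -137.3   90.1] turn [ 0.001 -0.001 -0.005]
blk c [532.1  45.3] size 102.8 52.6 yaw 14.4 rel 7.05
 foot [483.7  32.9] top [580.5  57.8] plate foot [-24.9   8.1] plate top [74.3 20.3]
```

View pics/top7.png

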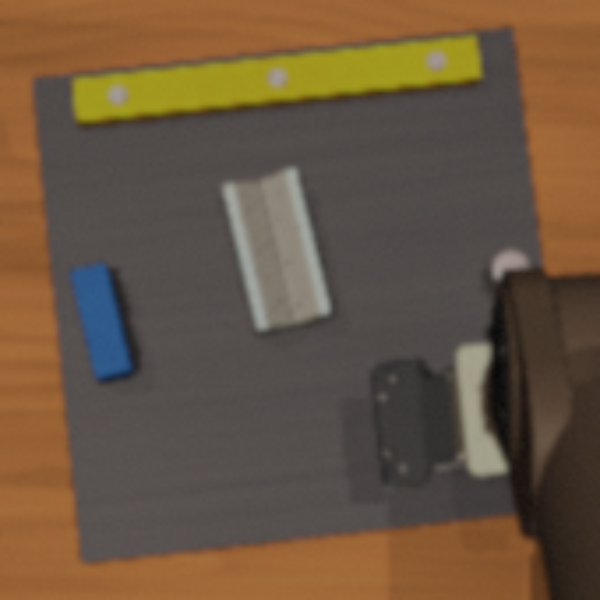

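It's turned 10.7°, with about 7° left. One more sideways push, with the finger centre ending at plate y = -25.

```bash
python3 -m pendant '[[[50,-20,0,0,0,0,1],[100,-45,0,0,0,-0.005,1],[108,-62,20,0,0,-0.005,1],[110,-62,60,0,0,-0.005,1],[110,-62,90,0,0,-0.005,1],[110,-62,90,0,0,-0.005,1]]]'
python3 - <<'E'
from h import *
pl(0.7,-25,208)
E
```

```text
clock: 9.4
position: [0.5174, -0.0316, 0.2055]
ee_rot: [-3.133, -0.208, 0.007]
force: [0.4, -0.2, -0.0]
width: 0.003
t 9.4 pos [517.4 -31.6 205.5] yaw 7.6 F [ 0.4 -0.2 -0. ] w 0.0
shift [  0.6 -35.2  -2.4] turn [-0.002  0.004  0.004]
```

```bash
python3 -m pendant '[[[0,-10,0,0,0,0,1],[0,-20,0,0,0,0,1],[0,-25,0,0,0,0,1],[0,-29,0,0,0,0,1],[0,-32,0,0,0,0,1],[0,-35,0,0,0,0,1],[0,-35,0,0,0,0,1]]]'
python3 - <<'E'
from h import *
pl(0.7,-25,208)
E
python3 -m pendant '[[[0,25,0,0,0,0,1],[0,45,-10,0,0,0,1],[-40,50,-60,0,0,0,1],[-90,80,-90,0,0,0,1],[-110,95,-90,0,0,0,1],[-110,95,-90,0,0,0,1]]]'
python3 - <<'E'
from h import *
pl(-100,18,208)
blk()
E
```

```text
clock: 10.28
position: [0.5129, 0.0015, 0.2077]
ee_rot: [3.134, 0.205, -0.001]
force: [-1.6, -2.9, 2.2]
width: 0.004
t 10.28 pos [512.9   1.5 207.7] yaw 7.47 F [-1.6 -2.9  2.2] w 0.0
shift [ 0.6 -1.8 -0.3] turn [0.    0.    0.002]
clock: 11.02
position: [0.4151, -0.1078, 0.298]
ee_rot: [3.134, 0.201, 0.0]
force: [0.4, 1.3, 1.0]
width: 0.004
t 11.03 pos [ 415.1 -107.8  298. ] yaw 7.32 F [0.4 1.3 1. ] w 0.0
shift [  10.8 -140.8   90. ] turn [ 0.001 -0.    -0.   ]
blk c [532.2  49.1] size 103.1 52.6 yaw 10.54 rel 3.19
 foot [483.   39.9] top [581.3  58.2] plate foot [-24.6  15.1] plate top [75.2 20.7]
```

```bash
python3 -m pendant '[[[50,-20,0,0,0,0,1],[100,-45,0,0,0,0,1],[108,-65,20,0,0,0,1],[110,-65,60,0,0,0,1],[110,-65,90,0,0,0,1],[110,-65,90,0,0,0,1],[110,-65,90,0,0,0,1]]]'
python3 - <<'E'
from h import *
pl(0.7,-21.7,208)
E
```

```text
clock: 11.95
position: [0.5178, -0.027, 0.2084]
ee_rot: [-3.134, -0.207, -0.001]
force: [-0.2, 0.3, 0.4]
width: 0.006
t 11.95 pos [517.8 -27.  208.4] yaw 7.55 F [-0.2  0.3  0.4] w 0.01
shift [ -0.4 -34.    0.4] turn [-0.001 -0.001  0.003]
```

```bash
python3 -m pendant '[[[0,-10,0,0,0,0,1],[0,-20,0,0,0,0,1],[0,-25,0,0,0,0,1],[0,-29,0,0,0,0,1],[0,-32,0,0,0,0,1],[0,-34,0,0,0,0,1],[0,-34,0,0,0,0,1],[0,-34,0,0,0,0,1]]]'
python3 - <<'E'
from h import *
pl(0.7,-21.7,208)
E
python3 -m pendant '[[[0,25,0,0,0,0,1],[0,45,-10,0,0,0,1],[-40,50,-60,0,0,0,1],[-90,80,-90,0,0,0,1],[-110,95,-90,0,0,0,1],[-110,95,-90,0,0,0,1]]]'
python3 - <<'E'
from h import *
pl(-100,18,208)
blk()
E
```

```text
clock: 12.95
position: [0.5124, 0.0053, 0.2076]
ee_rot: [3.135, 0.204, -0.001]
force: [-2.2, -4.9, 3.7]
width: 0.009
t 12.95 pos [512.4   5.3 207.6] yaw 7.46 F [-2.2 -4.9  3.7] w 0.01
shift [ 0.6 -1.2 -0.4] turn [0.    0.001 0.002]
clock: 13.7
position: [0.4148, -0.1037, 0.2981]
ee_rot: [3.135, 0.201, 0.001]
force: [0.8, -0.3, -0.2]
width: 0.006
t 13.7 pos [ 414.8 -103.7  298.1] yaw 7.34 F [ 0.8 -0.3 -0.2] w 0.01
shift [  10.6 -136.7   90. ] turn [ 0.001 -0.001 -0.   ]
blk c [531.8  51.5] size 101.6 52.7 yaw 8.21 rel 0.86
 foot [482.4  44.4] top [581.3  58.7] plate foot [-24.7  19.6] plate top [75.3 21.1]
```

Square within about 0.9°. Now go behind the foot end and push it square-on with the flat finger faces.

```bash
python3 - <<'E'
from h import *
pl(-75,20,208)
E
python3 -m pendant '[[[15,-60,0,0,0,0,0.85],[36,-120,0,0,0,0,0.85],[36,-136,0,0,0,0,0.85],[36,-136,0,0,0,0,0.85],[36,-136,50,0,0,0,0.85],[36,-136,90,0,0,0,0.85],[36,-136,90,0,0,0,0.85],[36,-136,90,0,0,0,0.85]]]'
python3 - <<'E'
from h import *
pl(-75,20,208)
blk()
cv2.imwrite("pics/scene8.png",get_image('scene')[150:420,150:510][:,:,::-1])
E
```

```text
t 13.75 pos [ 415.9 -102.8  298. ] yaw 7.42 F [ 0.9 -0.9  0.3] w 0.0
shift [  34.5 -137.8   90.1] turn [ 0.    -0.001  0.001]
clock: 14.75
position: [0.4344, 0.0367, 0.2085]
ee_rot: [-3.135, -0.205, -0.001]
force: [0.4, 1.0, -0.6]
width: 0.074
t 14.75 pos [434.4  36.7 208.5] yaw 7.47 F [ 0.4  1.  -0.6] w 0.07
shift [-1.7 -1.9  0.5] turn [-0.    -0.001  0.002]
blk c [549.6  54.2] size 65.4 52.6 yaw 7.97 rel 0.62
 foot [500.1  47.3] top [599.2  61.1] plate foot [-6.7 20.2] plate top [93.2 21.3]
```

View pics/scene8.png

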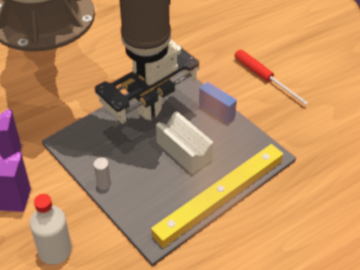

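```bash
python3 -m pendant '[[[15,-2,0,0,0,0,0.85],[30,-2,0,0,0,0,0.85],[37,-2,0,0,0,0,0.85],[43,-2,0,0,0,0,0.85],[49,-2,0,0,0,0,0.85],[55,-2,0,0,0,0,0.85],[61,-2,0,0,0,0,0.85],[67,-2,0,0,0,0,0.85],[73,-2,0,0,0,0,0.85],[79,-2,0,0,0,0,0.85],[79,-2,0,0,0,0,0.85]]]'
python3 - <<'E'
from h import *
pl(20.5,20,208)
cv2.imwrite("pics/scene9.png",cv2.resize(get_image('scene')[200:420,190:450],(780,600))[:,:,::-1])
cv2.imwrite("pics/top9.png",cv2.resize(get_image('top')[140:310,240:410],(600,600))[:,:,::-1])
E
```

```text
clock: 16.23
position: [0.5116, 0.0489, 0.2073]
ee_rot: [3.135, 0.205, -0.003]
force: [-2.1, -0.4, -0.7]
width: 0.073
t 16.23 pos [511.6  48.9 207.3] yaw 7.49 F [-2.1 -0.4 -0.7] w 0.07
shift [15.7  0.4 -0.7] turn [0.    0.002 0.002]
```

View pics/scene9.png

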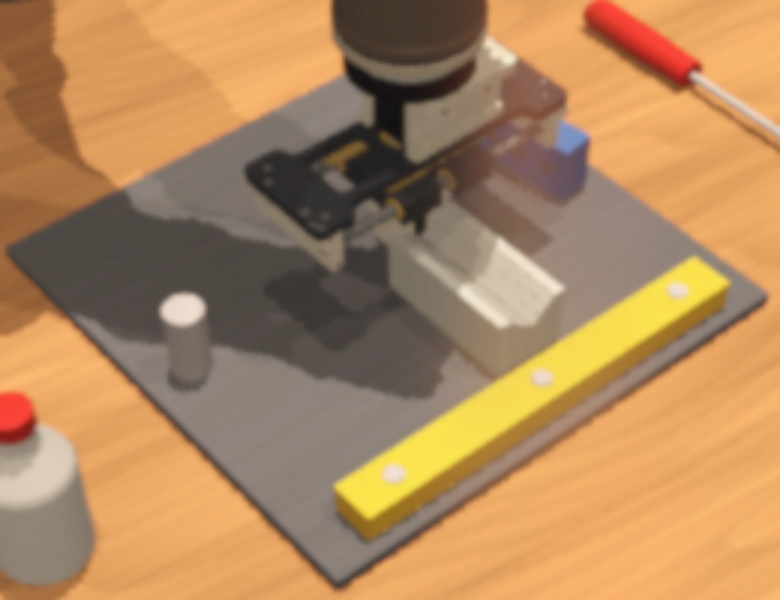

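View pics/top9.png

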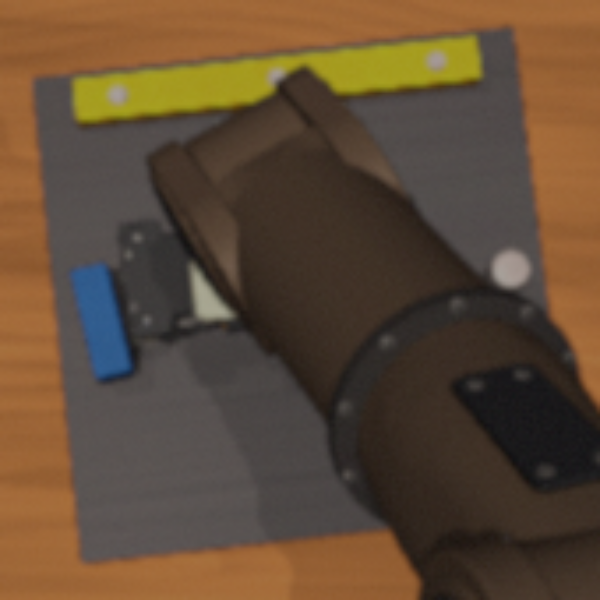

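The block is moving straight, with a gap of roughly 15 mm left and its end edge parallel to the fence. I'll go on slowly and watch the force.

```bash
python3 -m pendant '[[[4,0,0,0,0,0,0.85],[7,0,0,0,0,0,0.85],[10,0,0,0,0,0,0.85],[13,0,0,0,0,0,0.85],[13,0,0,0,0,0,0.85]]]'
python3 -m pendant '[[[2,0,0,0,0,0,0.85],[2,0,0,0,0,0,0.85]]]'
python3 -m pendant '[[[2,0,0,0,0,0,0.85],[2,0,0,0,0,0,0.85]]]'
python3 - <<'E'
from h import *
pl(20.5,20,208)
cv2.imwrite("pics/scene10.png",cv2.resize(get_image('scene')[200:420,190:450],(780,600))[:,:,::-1])
E
```

```text
clock: 16.95
position: [0.5253, 0.0509, 0.2078]
ee_rot: [-3.135, -0.205, -0.001]
force: [-1.0, 0.5, 0.2]
width: 0.073
clock: 17.2
position: [0.5266, 0.0511, 0.2078]
ee_rot: [3.135, 0.205, -0.001]
force: [-4.1, 0.1, 2.9]
width: 0.075
clock: 17.45
position: [0.5274, 0.0512, 0.2076]
ee_rot: [3.134, 0.206, -0.005]
force: [-9.9, -0.8, 6.7]
width: 0.075
t 17.45 pos [527.4  51.2 207.6] yaw 7.51 F [-9.9 -0.8  6.7] w 0.08
shift [-0.3  0.6 -0.4] turn [0.001 0.003 0.003]
```

View pics/scene10.png

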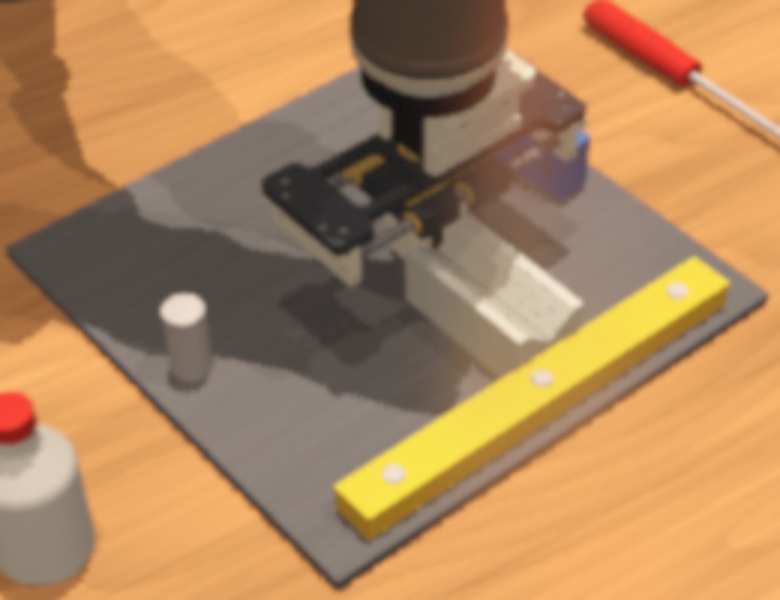

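```bash
python3 -m pendant '[[[2,0,0,0,0,0,0.85],[3,0,0,0,0,0,0.85],[3,0,0,0,0,0,0.85]]]'
python3 -m pendant '[[[2,0,0,0,0,0,0.85],[2,0,0,0,0,0,0.85]]]'
python3 - <<'E'
from h import *
pl(20.5,20,208)
E
```

```text
clock: 17.88
position: [0.5283, 0.0514, 0.2071]
ee_rot: [3.133, 0.206, -0.013]
force: [-19.2, -1.9, 13.7]
width: 0.072
clock: 18.12
position: [0.5289, 0.0515, 0.2068]
ee_rot: [3.132, 0.206, -0.019]
force: [-25.0, -1.9, 18.0]
width: 0.073
t 18.12 pos [528.9  51.5 206.8] yaw 7.54 F [-25.   -1.9  18. ] w 0.07
shift [-1.8  0.7 -1.2] turn [0.002 0.012 0.003]
```

The force rises stiffly (25 N), so the block is seated. Backing straight off, then a check.

```bash
python3 -m pendant '[[[-4,0,0,0,0,0,0.85],[-10,0,0,0,0,0,0.85],[-40,0,0,0,0,0,0.85],[-80,0,0,0,0,0,0.85],[-80,40,-50,0,0,0,0.85],[-100,100,-100,0,0,0,0.85],[-110,150,-100,0,0,0,0.85],[-110,150,-100,0,0,0,0.85],[-110,150,-100,0,0,0,0.85]]]'
python3 - <<'E'
from h import *
pl(-100,18,208)
blk((270,150,360,245));blk((270,172,360,245))
cv2.imwrite("pics/scene11.png",cv2.resize(get_image('scene')[200:420,190:450],(780,600),interpolation=2)[:,:,::-1])
cv2.imwrite("pics/top11.png",cv2.resize(get_image('top')[145:255,260:370],(600,600),interpolation=2)[:,:,::-1])
E
```

```text
clock: 19.25
position: [0.4446, -0.1113, 0.3081]
ee_rot: [3.135, 0.203, 0.003]
force: [0.3, 0.4, -0.3]
width: 0.075
t 19.25 pos [ 444.6 -111.3  308.1] yaw 7.41 F [ 0.3  0.4 -0.3] w 0.07
shift [ -18. -148.  100.] turn [ 0.    -0.002  0.001]
blk c [585.5  57.9] size 100.4 52.6 yaw 7.02 rel -0.33
 foot [535.9  51.8] top [635.1  64. ] plate foot [29.3 20.1] plate top [129.3  19.5]
blk c [580.5  57.1] size 90.3 52.5 yaw 7.41 rel 0.06
 foot [530.9  50.7] top [630.   63.6] plate foot [24.2 19.7] plate top [124.2  19.8]
```

View pics/scene11.png

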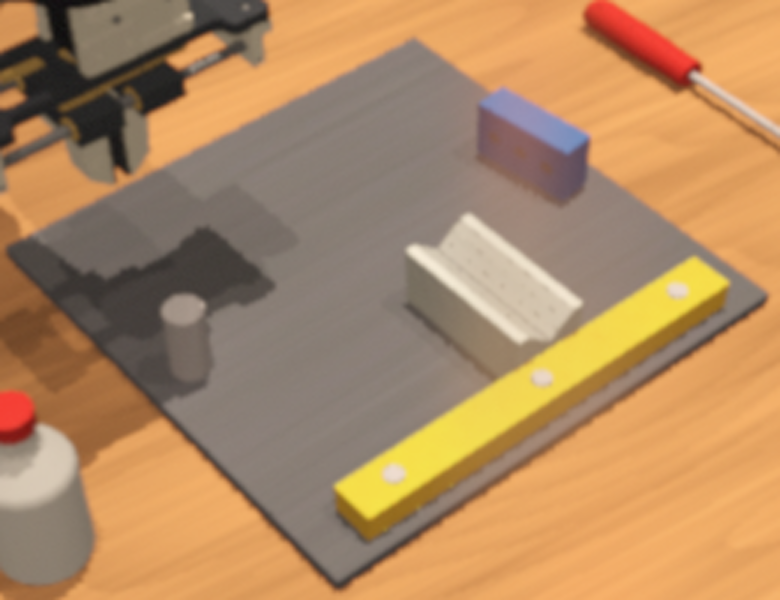

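View pics/top11.png

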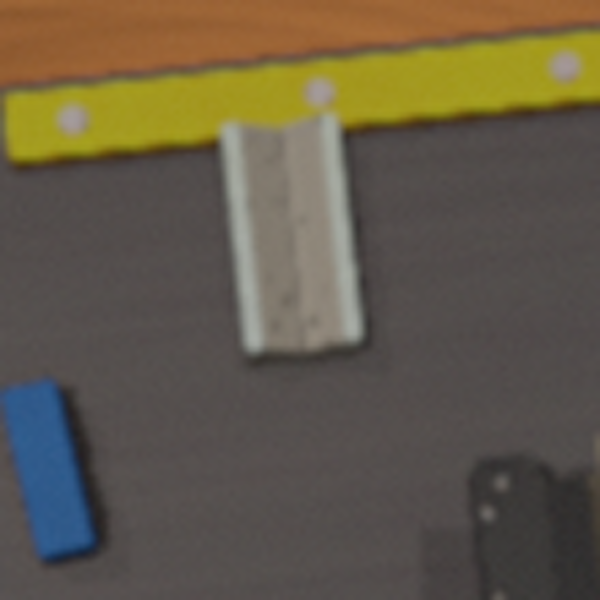

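Measured end x is 129.3 mm (face at 130 mm), skew -0.3° to 0.1°, and the hand is clear. The bystanders look undisturbed. Handing in.

```bash
python3 -c "
from cell import arm
print(arm.sign_off())"
```

```text
the job is handed in; nothing more can be done
None
```

The V-block now lies groove up with its end face against the fence, and I handed the job in at about 19.4 s of the 58 s allowed. No verdict was reported.

- **Tipping:** I pushed on the two lands near the top. The block fell by itself and came to rest about 59 mm short of the fence, skewed 17.7°.
- **Squaring:** three sideways pushes on the foot end brought the skew down to 0.9°. I then pushed it square-on with the shut fingers until the force rose stiffly to 25 N along the push.

**Last checks**
- **Distance:** the top camera put the end centre at plate x = 129.3 mm, with the fence face at 130 mm. The calibration is only good to about 2 mm, so the stiff rise in force is the stronger sign that it is seated. A repeat with part of the block cropped out gave 124.2 mm; its measured length was 90 mm instead of 100 mm, so I set that one aside.
- **Squareness and position:** the skew was -0.3° (0.1° in the cropped repeat), and the end centre was 19.5 mm from the fence's middle.
- **Side force:** at the final push the tool also read about 18 N upwards. It went back to zero once I backed off.
- **Bystanders:** the hand never touched them. The blue block, bar, bottle and screwdriver looked unmoved in the last pictures, but I did not measure them again.

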